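# Dispense one row of bearing balls from a tipping tray

### The arm

A 7-joint arm with a two-finger parallel gripper is mounted at the origin on a cart in front of the work surface, level with it; the furniture and walls round the work are solid. World frame = base frame: x ahead of the robot, y to its left, z up, the work surface at z = 0. Lengths are in mm, angles in rad, forces in N, time in s.
With the tool pointing down it reaches from about 400 to 750 mm from the base axis. Payload 19.5 kg.
Tool frame: the origin (TCP) lies at the very end of the fingers, on their centre line; the grasp point (between the pads) lies 19 mm behind it (r.grip_point_offset is the distance from the TCP to the grasp point, in mm); z points along the fingers, y is the line along which they close (so a half turn about z gives the same grasp; the last joint's range is limited). The gripper opens to 85 mm and grips with 20 to 120 N. Pads are 22 mm wide; open, the fingers measure 114 mm over their backs; the gripper's body (76 mm by 85 mm) begins 54 mm behind the grasp point. The pads swing forward as they close: fully open they stand 13 mm farther back than shut.
Start: joints at [1.12, 0.707, -0.028, 1.485, 0.022, 0.951, -0.075], TCP at [228.558, -527.595, 231.268] pointing down, gripper open.
Joint ranges: [-2.71, 2.71], [-0.32, 2.16], [-1.57, 1.52], [0, 2.45], [-1.46, 4.6], [0, 2.02], [-2.83, 2.83]. Speed limits (rad/s): [1.89, 1.89, 2.57, 2.57, 3.01, 3.01, 3.01].

### API

Orientations are given as a unit quaternion [x, y, z, w].
In Python, from station import r gives the robot as it stands. The module is installed in compiled form; this text tells all that it offers.
- The arm moves only by the shell command python3 -m jog 'ROWS' [FORCE]. ROWS is text: rows parted by semicolons, each of 5 numbers parted by spaces: the closure, from 0 (fully open) to 1 (shut), then the shift along the tool's x, y, z in mm, then the turn about the tool's z in rad. In form: claw tx ty tz yaw; .... A call has exactly 8 rows; each row is the pose to reach, as a shift and turn from the pose commanded when the call began, along the tool's axes at that moment; what a row does not reach only later rows make up. A row lasts 1/8 s, in which the tool goes at most 62.5 mm and 10.7 degrees, less where a joint would pass 70% of its speed; a pose out of reach is approached as far as the arm can. A call with a gripper value outside its range is refused whole. The fingers move at their own pace and stop on an object; FORCE is the grip in N (left out, the last holds). Time passes only in rows, so rows that repeat a pose let the fingers close, or fill a call up. It gives the time, the measured TCP pose, the force, the opening and the grip force at its end, in the units of the state.
- r.read_state(): the state, without advancing time (a new reading comes with each control period).
- r.camera(name): name is "scene" or "side" or "wrist"; returns the picture (420x560x3 uint8, red, green, blue); there is no depth.
- r.calibration(name): a dict with "mtx" (3x3 intrinsics, pixels), "T" (4x4, takes a point from camera to world coordinates); the wrist camera has in their place "tool_from_camera" (4x4, takes a point from camera to tool coordinates, whose origin is the TCP and whose axes are the flange's). Camera axes: x right, y down, z forward; pixel columns grow to the right and rows downward; lengths in mm; the calibration is good to about 2 mm. A picture is of the moment at which its call begins: read the wrist's pose just before it. calibration takes no time and is no camera call.
- r.hand_in(): hands the job in; it is judged then, once.
The state is a dict: "time_s": time; "joint_positions": joint angles; "qvel": joint speeds; "effort": joint torques, N m; "position": TCP position; "tool_rot": TCP orientation; "contact_force": force on the tool from outside, world axes, zero at the start; "moment": the same for the moment, N m; "gripper_width": opening from 0.0 (shut) to 1.0 (fully open); "grip_force": force on a finger pad.
Only numpy, scipy, OpenCV 4.12 (cv2) and the standard library are available. Lean on these libraries where they do the work, as an engineer would, in place of code of your own. Each camera call takes 0.05 s, during which the arm holds its last target. There are 200 camera calls.

### The job

Set the white cup on the desk under the spout of the counting tray, then lift the tray's handle just far enough that the front row of three steel balls rolls off into the cup while the back row stays behind the red lip, and lower the tray level again. Then put the cup with its three balls upright on the middle of the cork pad, and leave everything else where it stands.

Things in the scene. Friction and masses are not known exactly. Their poses are not given: they have to be found in the camera images.
- stand: fixed blue stand that carries the tipping counting tray. Origin on the desk below the hinge axis; the tray's spout points along its -x, the handle lies to +x, the hinge axis is along y, 105 mm up. Base plate x -16..110, y -52..52; two 104 mm high cheeks at y = +-41, x -10..16.
- tray (a joint): tilt of the aluminium counting tray: 0 = level at rest on the stand, grows as the handle is lifted and the spout dips, end stop at 1.1 rad. About 0.25 kg, swings freely and falls back by its own weight (lifting takes about 1 to 2 N at the handle).
- tray_handle (a point): middle of the tray's round steel handle bar, 10 mm diameter, 57 mm free length along the stand's y, between two side rails. 115 mm behind the hinge axis and 22 mm above it when level (radius 117 mm); nothing for 50 mm in front of it. It may turn between the fingers while it is lifted on its arc.
- tray_lip (a point): middle of the top of the raised red lip between the front and the back row; this frame tilts with the tray (x from spout to handle, z out of the floor; tray floor 4 mm below it). A low dark bead (1.5 mm) 15.5 mm towards the spout holds the front row until about 0.55 rad of tilt; the red lip (4 mm) holds the back row until about 0.85 rad, if the tray is not jerked.
- spout (a point): middle of the open front edge of the tray floor when level: 30 mm in front of the hinge axis and 109 mm above the desk. In a tilt to 0.75 rad it dips to about 88 mm. The exit is 51 mm wide.
- catch_spot (a point): point on the desk 24 mm in front of the spout's edge, where the cup's axis should stand to catch the balls (good to about 10 mm). The cup then reaches 10 mm in under the spout, so bring it low along the desk from in front (the stand's +x direction) and take it out the same way. The bottle and the objective stand on the desk about 90 mm to either side.
- cup_mid (a point): centre, half-way up, of the loose white round cup: 68 mm outer diameter, 70 high, straight sides, wall 3, floor 4 thick, about 0.09 kg, z along its axis. Sample vials stand close beside it on two sides.
- cup_in (a point): point on the cup's axis 15 mm above its underside, about the height of balls lying inside.
- pad_top (a point): centre of the top of the fixed round cork pad, 92 mm diameter, 3 mm thick, where the cup belongs; the mirror mount stands beside it.
- front_ball_1_center (a point): centre of a loose 16 mm steel ball (17 g) of the front row of the tray, between the low bead and the red lip
- front_ball_2_center (a point): centre of a loose 16 mm steel ball (17 g) of the front row of the tray, between the low bead and the red lip
- front_ball_3_center (a point): centre of a loose 16 mm steel ball (17 g) of the front row of the tray, between the low bead and the red lip
- back_ball_1_center (a point): centre of a loose 16 mm steel ball (17 g) of the back row of the tray, behind the red lip
- back_ball_2_center (a point): centre of a loose 16 mm steel ball (17 g) of the back row of the tray, behind the red lip
- back_ball_3_center (a point): centre of a loose 16 mm steel ball (17 g) of the back row of the tray, behind the red lip
- vial_1_mid (a point): loose bystander to leave alone: screw-cap clear sample vial with orange foot and black cap, 26 mm diameter, 53 high; centre, half-way up
- vial_2_mid (a point): loose bystander to leave alone: screw-cap clear sample vial with orange foot and white cap, 26 mm diameter, 53 high; centre, half-way up
- dropper_bottle_mid (a point): loose bystander to leave alone: amber dropper bottle, 33 mm diameter, 94 high; centre, half-way up
- spare_objective_mid (a point): loose bystander to leave alone: silver microscope objective on a black cap, 27 mm diameter, 50 high; centre, half-way up
- kinematic_mount_mid (a point): loose bystander to leave alone: black mirror mount, 38 x 34 x 34 high, within 26 mm of its centre seen from above; centre, half-way up
- cup: the same cup as a body; origin at the centre of its underside
Mind the look-alikes: they are no part of the job. Of the things that look like the cup, the smallest one is meant.

How it is judged:
By the outcome, as a careful person would: the job done as asked, in the order asked, and still so for the second after the job is handed in, with the robot touching nothing.
It also fails if it takes over 72 s, if anything falls off the work surface, if the arm or the gripper's body presses on something with over 40 N, if the wrist force passes 120 N, or if a joint passes its speed limit or range.

## Working session

There is one attempt and no reset: what is moved stays moved. The work goes in short steps, Python scripts to look and compute and a shell command to move; the robot and the scene stay as the last step left them, time stands still between calls to the robot, and variables do not carry over. Pictures are saved under pics/ and viewed, at most 10 in all, crops included, and the job is handed in when it is done.

```bash
mkdir -p pics
python3 - <<'E'
from station import r
import cv2,numpy as np
s=r.read_state();print(s)
for n in("scene","side"):
    im=r.camera(n);cv2.imwrite(f"pics/{n}0.png",im[:,:,::-1])
    c=r.calibration(n);print(n,np.round(c["mtx"],1).tolist(),np.round(c["T"],3).tolist())
print(r.calibration("wrist"))
E
```

```text
{'time_s': 0.0, 'joint_positions': array([ 1.12032537,  0.70706419, -0.02760363,  1.48498401,  0.02206507,
        0.95087673, -0.07550952]), 'qvel': array([ 0.00115051, -0.00188132, -0.00026075,  0.00022094,  0.00056765,
        0.00055405, -0.00233063]), 'effort': array([-5.87220202e-04, -8.83194566e+01,  1.23454694e+00, -2.36162084e+01,
        1.68763648e-02,  6.56127129e-03,  1.21240887e-04]), 'position': array([ 228.43271743, -527.40815638,  230.85341027]), 'tool_rot': array([ 9.79183942e-01,  2.02974241e-01, -1.49598587e-04, -4.92379030e-04]), 'contact_force': array([ 0.58770679, -0.43158771, -0.44095442]), 'moment': array([ 0.02920121, -0.02656   ,  0.00319606]), 'grip_force': 0.0, 'gripper_width': 1.0022846248292796}
scene [[516.2, 0.0, 278.1], [0.0, 516.2, 203.9], [0.0, 0.0, 1.0]] [[0.621, -0.541, 0.568, -266.361], [-0.784, -0.431, 0.446, -574.635], [0.004, -0.722, -0.692, 1075.556], [0.0, 0.0, 0.0, 1.0]]
side [[441.6, 0.0, 285.3], [0.0, 441.6, 210.3], [0.0, 0.0, 1.0]] [[-0.384, -0.797, 0.466, 106.212], [-0.923, 0.331, -0.195, 252.0], [0.001, -0.505, -0.863, 910.29], [0.0, 0.0, 0.0, 1.0]]
{'mtx': array([[361.23087866,   0.        , 272.19301879],
       [  0.        , 361.23087866, 207.20666686],
       [  0.        ,   0.        ,   1.        ]]), 'tool_from_camera': array([[-3.73971434e-04, -9.65379951e-01, -2.60847483e-01,
         6.50752641e+01],
       [ 9.99999625e-01, -1.57316323e-04, -8.51460275e-04,
        -6.31343626e-01],
       [ 7.80947112e-04, -2.60847704e-01,  9.65379648e-01,
        -1.42118008e+02],
       [ 0.00000000e+00,  0.00000000e+00,  0.00000000e+00,
         1.00000000e+00]])}
```

View pics/scene0.png

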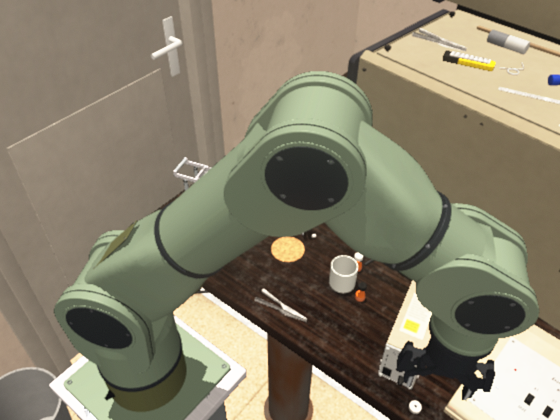

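View pics/side0.png

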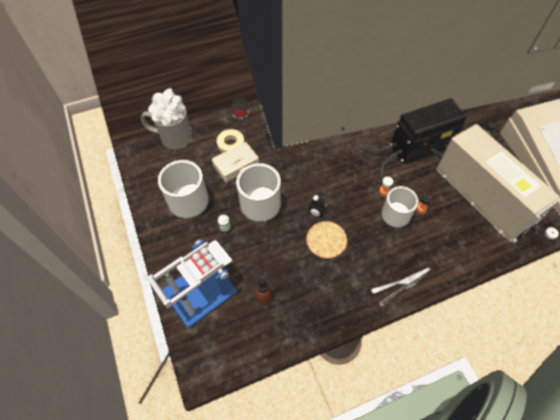

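The side view shows the small white cup at about (400,207) with vials at (386,186) and (423,205), the cork pad at (327,240) and the blue stand and tray at about (200,280). The scene view is mostly hidden by the arm. I'll enlarge the relevant parts of the side view.

```bash
cat > h.py <<'E'
import numpy as np,cv2
from station import r
from scipy.spatial.transform import Rotation as R
def ray(n,u,v,T=None):
    c=r.calibration(n); T=c["T"] if T is None else T
    d=T[:3,:3]@np.linalg.inv(c["mtx"])@[u,v,1]; return T[:3,3],d/np.linalg.norm(d)
def plane(n,u,v,z,T=None):
    o,d=ray(n,u,v,T); return o+d*(z-o[2])/d[2]
def proj(n,p,T=None):
    c=r.calibration(n); T=c["T"] if T is None else T
    q=c["mtx"]@(T[:3,:3].T@(np.asarray(p,float)-T[:3,3])); return q[:2]/q[2]
def wristT(s):
    t=np.eye(4);t[:3,:3]=R.from_quat(s["tool_rot"]).as_matrix();t[:3,3]=s["position"]
    return t@r.calibration("wrist")["tool_from_camera"]
E
python3 - <<'E'
import cv2,numpy as np
from h import *
im=cv2.imread("pics/side0.png")
a=cv2.resize(im[225:335,135:285],None,fx=5,fy=5,interpolation=cv2.INTER_CUBIC)
cv2.imwrite("pics/side0a.png",a)
b=cv2.resize(im[165:270,290:440],None,fx=5,fy=5,interpolation=cv2.INTER_CUBIC)
cv2.imwrite("pics/side0b.png",b)
hsv=cv2.cvtColor(im,cv2.COLOR_BGR2HSV)
def blobs(name,lo,hi,z,amin=15):
    m=cv2.inRange(hsv,lo,hi);n,l,st,ce=cv2.connectedComponentsWithStats(m)
    for i in range(1,n):
        if st[i,4]>=amin and 130<ce[i][0]<450 and ce[i][1]>160: print(name,st[i],np.round(ce[i],1),np.round(plane("side",*ce[i],z),1))
blobs("cork",(8,100,120),(25,255,255),3,100)
blobs("blue",(105,120,60),(125,255,255),0,30)
blobs("red",(0,130,130),(6,255,255),111,8)
blobs("orange",(5,180,150),(14,255,255),4,8)
for nm,u,v,z in [("cuptop",400,200,70),("bottle",264,285,94),("vialneartray",224,217,50),("mount",316,206,34)]: print(nm,np.round(plane("side",u,v,z),1))
E
```

```text
cork [306 221  42  38 846] [326.4 239.5] [488.1 -10.5   3. ]
blue [ 173  273   64   54 1438] [205.5 298.5] [461.1 287.4   0. ]
blue [175 277  13  14 103] [181.  282.8] [515.6 326.1   0. ]
blue [163 286  13  12  88] [168.4 291.5] [506.8 356.5   0. ]
red [200 254  11  13  24] [204.3 259.4] [495.4 261.3 111. ]
red [191 258  12  16  24] [196.8 265.3] [488.8 278.6 111. ]
cuptop [ 485.9 -185.3   70. ]
bottle [406.9 170.4  94. ]
vialneartray [607.  190.5  50. ]
mount [562.5 -16.4  34. ]
```

View pics/side0a.png

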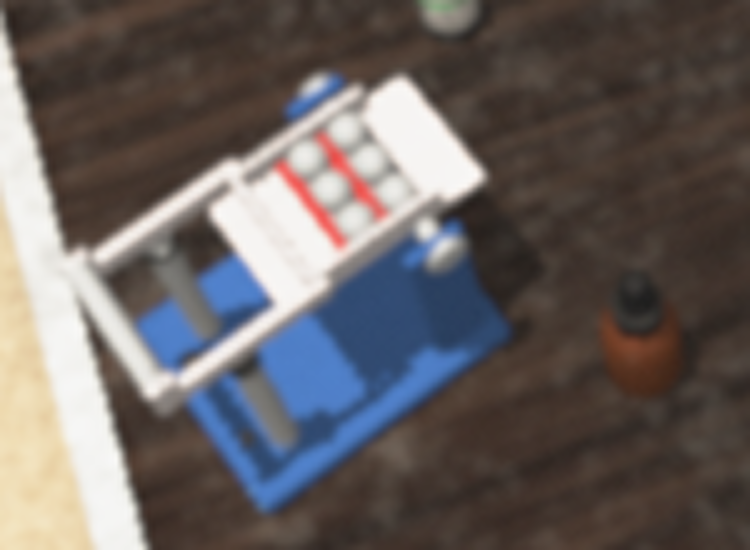

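View pics/side0b.png

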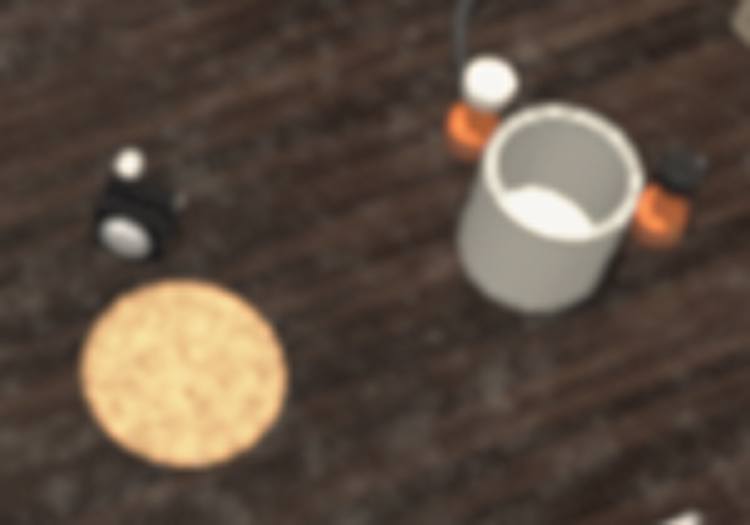

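The crops show the tray level. The spout edge runs from (216,240) to (232,261) and the handle bar from (150,277) to (168,305) in full-picture pixels. The small cup's rim is centred at about (402.6,199.4), with vials to its upper left and right. The mirror mount stands just above the pad.

Run:
```python
from h import *
P=lambda u,v,z,o=(135,225):plane("side",o[0]+u/5,o[1]+v/5,z)
a=P(405,75,111);b=P(485,178,111);c=P(75,262,129);d=P(165,400,129)
print("spout",a,b,(a+b)/2,np.linalg.norm(a-b)); print("handle",c,d,(c+d)/2,np.linalg.norm(c-d))
ax=((c+d)/2-(a+b)/2)[:2];print("len(145)",np.linalg.norm(ax),ax/np.linalg.norm(ax),np.arctan2(ax[1],ax[0]))
# rim width / cup
o=(290,165)
im=cv2.imread("pics/side0.png");hsv=cv2.cvtColor(im,cv2.COLOR_BGR2HSV)
for nm,u,v,z in [("rimL",482,180,70),("rimR",643,182,70),("rimT",556,103,70),("rimB",572,240,70),("wcap",490,80,53),("wfoot",465,150,3),("bcap",685,168,53),("bfoot",655,240,3),("mountbase",150,255,0),("mounttop",130,162,34),("pad",184,372,3),("cupbase",537,312,0)]: print(nm,np.round(P(u,v,z,o),1))
for nm,u,v,z in [("bottlecap",636,290,94),("objtop",447,5,50),("baseC1",268,512,0),("baseC2",510,330,0)]:print(nm,np.round(P(u,v,z),1))
print("bigcup",plane("side",260,180,90))
```

```text
spout [527.08460623 226.82174366 111.        ] [471.97911251 211.83964441 111.        ] [499.53185937 219.33069404 111.        ] 57.1058555312149
handle [490.45109774 366.44624497 129.        ] [425.35064472 349.12226427 129.        ] [457.90087123 357.78425462 129.        ] 67.3660841278288
len(145) 144.57706461044415 [-0.28795015  0.9576454 ] 1.8628819681733224
rimL [ 495.3 -155.9   70. ]
rimR [ 466.8 -221.8   70. ]
rimT [ 518.5 -207.4   70. ]
rimB [ 452.9 -177.3   70. ]
wcap [ 550.  -194.6   53. ]
wfoot [ 544.5 -189.2    3. ]
bcap [ 473.2 -253.1   53. ]
bfoot [ 465.4 -247.9    3. ]
mountbase [551.4 -24.    0. ]
mounttop [583.8 -26.1  34. ]
pad [488.  -11.5   3. ]
cupbase [ 454.2 -178.1    0. ]
bottlecap [412.1 172.1  94. ]
objtop [585. 197.  50.]
baseC1 [415.3 338.3   0. ]
baseC2 [451.2 219.7   0. ]
bigcup [643.27742405  88.41840859  90.        ]
```

Estimates agree with the given sizes: spout to handle comes out at 144.6 mm against 145. The cup is at about (483,-190), the catch spot at (506,196), the handle at (458,358) and stand +x at 1.85 rad. I'll grip the cup by its near wall, with one finger inside, so the gripper body stays clear of the spout. First I'll move above that wall.

```bash
python3 -m jog '0 42 -26 0 -0.18; 0 84 -52 0 -0.37; 0 126 -79 0 -0.55; 0 168 -105 0 -0.74; 0.3 210 -131 0 -0.92; 0.6 252 -157 0 -1.11; 0.65 294 -184 0 -1.3; 0.65 335 -210 0 -1.48' 40
python3 -m jog '0.65 0 0 0 -0.02;0.65 0 0 0 -0.02;0.65 0 0 0 -0.02;0.65 0 0 0 -0.02;0.65 0 0 0 -0.02;0.65 0 0 0 -0.02;0.65 0 0 0 -0.02;0.65 0 0 0 -0.02'
python3 - <<'E'
from h import *
s=r.read_state();print(s["position"],s["tool_rot"],s["joint_positions"],s["gripper_width"])
y=R.from_quat(s["tool_rot"]).as_matrix();print("yang",np.arctan2(y[1,1],y[0,1]))
w=r.camera("wrist");sc=r.camera("scene")
cv2.imwrite("pics/w1.png",w[:,:,::-1]);cv2.imwrite("pics/s1.png",sc[:,:,::-1])
T=wristT(s);print("cup rim proj",proj("wrist",(483.4,-190.5,70),T))
cv2.imwrite("pics/c1.png",np.hstack([cv2.resize(w,(400,300)),cv2.resize(sc,(400,300))])[:,:,::-1])
np.save("T1.npy",T)
E
```

```text
time_s: 1.1
position: [453.2, -200.3, 231.2]
tool_rot: [0.584, 0.812, -0.0, -0.0]
contact_force: [0.9, -0.7, 0.1]
gripper_width: 0.351
grip_force: 0.0
time_s: 2.1
position: [452.5, -201.7, 231.3]
tool_rot: [0.578, 0.816, 0.0, -0.0]
contact_force: [0.0, 0.1, 0.2]
gripper_width: 0.351
grip_force: 0.0
[ 452.48349376 -201.7467082   231.30570979] [ 5.78124630e-01  8.15948473e-01  3.22558825e-05 -2.94209413e-05] [ 0.59664701  0.61197832 -0.42457359  1.76070349  0.32374741  0.83851231
  0.35949005] 0.35113669374740086
yang 0.33793948227108034
cup rim proj [311.64864029 189.74519535]
```

View pics/c1.png

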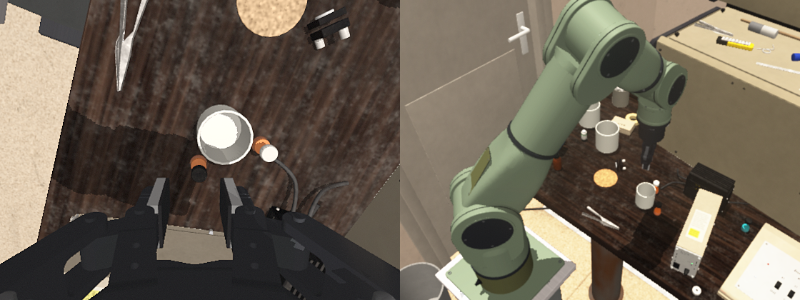

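The wrist picture (left) shows the cup rim at about full-picture pixel (314,192), close to the predicted (312,190). Both vials are clear of where the fingers will come down. Now I'll fit the rim.

Run:
```python
from h import *
T=np.load("T1.npy");im=cv2.imread("pics/w1.png");hsv=cv2.cvtColor(im,cv2.COLOR_BGR2HSV)
m=cv2.inRange(hsv,(0,0,75),(180,60,255));m=cv2.morphologyEx(m,cv2.MORPH_OPEN,np.ones((3,3)))
n,l,st,ce=cv2.connectedComponentsWithStats(m);i=l[150:240,265:360];i=np.bincount(i[i>0]).argmax();print(st[i],ce[i])
c=max(cv2.findContours((l==i).astype('uint8'),0,1)[0],key=cv2.contourArea);(u,v),rad=cv2.minEnclosingCircle(c);print(u,v,rad)
# rim ring: brightest ring pixels -> unproject to z=70, circle fit
pts=np.array([plane("wrist",*p[0],70,T)[:2] for p in cv2.convexHull(c)])
A=np.c_[pts,np.ones(len(pts))];
from scipy.optimize import least_squares
f=least_squares(lambda q:np.hypot(*(pts-q[:2]).T)-34,[483,-190],loss='soft_l1');print("cup",f.x,np.round(f.fun,1))
g=least_squares(lambda q:np.hypot(*(pts-q[:2]).T)-q[2],[483,-190,34]);print(g.x)
# cork
for nm,im2,TT in (("wrist",im,T),("scene",cv2.imread("pics/s1.png"),None)):
    mm=cv2.inRange(cv2.cvtColor(im2,cv2.COLOR_BGR2HSV),(8,90,120),(28,255,255));n,l,st,ce=cv2.connectedComponentsWithStats(mm)
    for k in range(1,n):
        if st[k,4]>150: print(nm,st[k],plane(nm,*ce[k],3,TT))
```

```text
[ 275  146   80   85 5320] [313.20338346 188.48533835]
312.9244689941406 187.74737548828125 43.200679779052734
cup [ 485.31858597 -190.47270255] [ 3.8  3.1  1.9  0.6 -1.2 -1.  -0.6 -0.2 -0.   0.2  0.6  0.9  1.2  1.3
  2.2  2.2  2.4  2.7  2.3  2.2  2.   1.7  1.3  0.3 -0.3 -0.5 -0.5  1.3
  2.6  3.5  5.2  5.4  5.5  5.5  4.9]
[ 484.37358276 -190.20492661   35.80075093]
wrist [353 191  25  25 319] [ 550.99543878 -194.78595346    3.        ]
wrist [267 218  22  18 287] [ 474.53205321 -250.99512077    3.        ]
scene [457  58  39  14 270] [1797.78990328   -5.18446156    3.        ]
scene [271 236  34  27 716] [490.30593751 -13.62974612   3.        ]
```

```bash
python3 -m jog '0.65 0 1 30 0;0.65 0 1 60 0;0.65 0 1 90 0;0.65 0 1 115 0;0.65 0 1 140 0;0.65 0 1 160 0;0.65 0 1 180 0;0.65 0 1 195 0'
python3 -m jog '0.65 0 0 0 0;0.65 0 0 0 0;0.8 0 0 0 0;1 0 0 0 0;1 0 0 0 0;1 0 0 0 0;1 0 0 0 0;1 0 0 0 0' 50
```

```text
time_s: 3.2
position: [453.4, -201.3, 35.5]
tool_rot: [0.578, 0.816, 0.0, -0.0]
contact_force: [-0.4, -0.4, -1.3]
gripper_width: 0.352
grip_force: 0.0
time_s: 4.2
position: [453.7, -201.4, 36.9]
tool_rot: [0.578, 0.816, 0.0, 0.0]
contact_force: [-0.8, 1.9, 8.8]
gripper_width: 0.054
grip_force: 46.2
```

```bash
python3 -m jog '1 0 0 -4 0;1 0 0 -10 0;1 0 0 -20 0;1 0 0 -35 0;1 0 0 -50 0;1 0 0 -65 0;1 0 0 -75 0;1 0 0 -75 0'
python3 - <<'E'
from h import *
s=r.read_state();w=r.camera("wrist");sd=r.camera("side");print(s["position"],s["contact_force"])
cv2.imwrite("pics/c2.png",np.hstack([cv2.resize(w,(400,300)),cv2.resize(sd[120:330,120:450],(400,300))])[:,:,::-1])
E
```

```text
time_s: 5.2
position: [453.6, -201.6, 111.9]
tool_rot: [0.578, 0.816, 0.0, 0.0]
contact_force: [-0.3, -0.1, -1.2]
gripper_width: 0.053
grip_force: 45.9
[ 453.60814146 -201.55206835  111.90539968] [-0.2583926  -0.107284   -1.24602425]
```

View pics/c2.png

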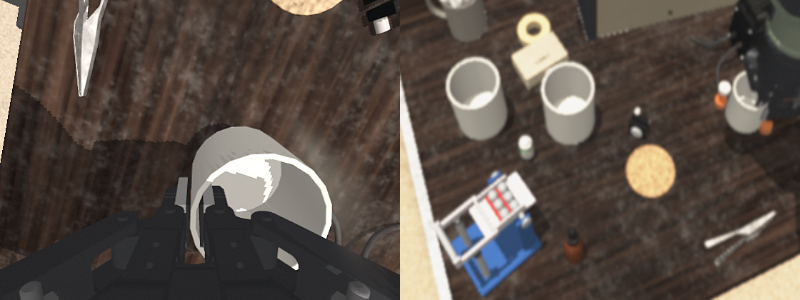

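Cup is held upright and the vials are undisturbed. Next I'll carry it high to a point in front of the spout, turning it on the way.

```bash
python3 -m jog '1 15 11 0 -0.09;1 45 32 0 -0.26;1 80 57 0 -0.44;1 115 82 0 -0.62;1 150 107 0 -0.8;1 185 132 0 -0.98;1 220 157 0 -1.16;1 245 175 0 -1.34'
python3 -m jog '1 0 0 0 -0.1;1 0 0 0 -0.17;1 0 0 0 -0.17;1 0 0 10 -0.17;1 0 0 30 -0.17;1 0 0 50 -0.17;1 0 0 65 -0.17;1 0 0 69 -0.17'
python3 - <<'E'
from h import *
s=r.read_state();y=R.from_quat(s["tool_rot"]).as_matrix();print(s["position"],"yang",np.arctan2(y[1,1],y[0,1]),s["joint_positions"])
sc=r.camera("scene");sd=r.camera("side");cv2.imwrite("pics/s3.png",sc[:,:,::-1]);cv2.imwrite("pics/d3.png",sd[:,:,::-1])
cv2.imwrite("pics/c3.png",np.hstack([cv2.resize(sc[100:310,120:400],(400,300)),cv2.resize(sd[120:330,120:400],(400,300))])[:,:,::-1])
E
```

```text
time_s: 6.3
position: [537.2, 91.1, 111.1]
tool_rot: [-0.059, 0.998, 0.001, -0.0]
contact_force: [-1.0, -1.2, -0.5]
gripper_width: 0.058
grip_force: 45.9
time_s: 7.3
position: [536.9, 87.9, 41.4]
tool_rot: [-0.138, 0.99, 0.0, -0.001]
contact_force: [0.4, -1.2, -1.2]
gripper_width: 0.062
grip_force: 46.0
[536.88604239  87.90276735  41.39009446] yang 1.8481218543680091 [ 0.0814387   1.01160049 -0.59360726  1.75623905  0.87867193  0.6632498
  0.82507948]
```

View pics/c3.png

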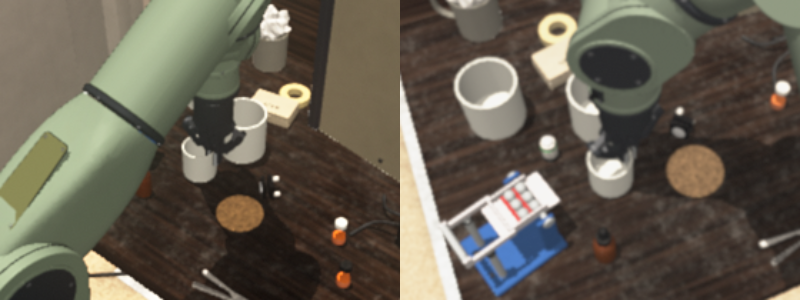

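```bash
python3 -m jog '1 0 5 0 0;1 0 16 0 0;1 0 29 0 0;1 0 42 0 0;1 0 55 0 0;1 0 67 0 0;1 0 76 0 0;1 0 80 0 0'
python3 -m jog '1 0 0 0 0;1 0 0 3 0;1 0 0 4.5 0;1 0 0 4.5 0;0.9 0 0 4.5 0;0.8 0 0 4.5 0;0.65 0 0 4.5 0;0.65 0 0 4.5 0'
```

```text
time_s: 8.4
position: [515.2, 165.3, 42.3]
tool_rot: [-0.138, 0.99, 0.0, -0.0]
contact_force: [0.2, -0.8, -1.2]
gripper_width: 0.057
grip_force: 46.0
time_s: 9.4
position: [515.4, 164.6, 37.8]
tool_rot: [-0.138, 0.99, -0.0, 0.0]
contact_force: [0.9, -1.1, 0.5]
gripper_width: 0.35
grip_force: 0.0
```

```bash
python3 -m jog '0.65 0 0 -5 0;0.65 0 0 -15 0;0.65 0 0 -30 0;0.65 0 0 -60 0;0.65 0 0 -100 0;0.65 0 0 -150 0;0.65 0 0 -190 0;0.65 0 0 -200 0'
python3 - <<'E'
from h import *
s=r.read_state();print(s["position"],s["contact_force"]);T=wristT(s)
w=r.camera("wrist");sc=r.camera("scene");sd=r.camera("side")
for n,i in(("w4",w),("s4",sc),("d4",sd)):cv2.imwrite(f"pics/{n}.png",i[:,:,::-1])
np.save("T4.npy",T)
a=cv2.resize(w,(400,300));b=cv2.resize(sd[215:335,130:290],(400,300),interpolation=cv2.INTER_CUBIC);c=cv2.resize(sc[100:250,120:320],(400,300),interpolation=cv2.INTER_CUBIC)
cv2.imwrite("pics/c4.png",np.vstack([np.hstack([a,b]),np.hstack([c,0*c])])[:,:,::-1])
E
```

```text
time_s: 10.4
position: [515.6, 165.1, 240.8]
tool_rot: [-0.138, 0.99, 0.0, 0.002]
contact_force: [-0.7, -0.6, -0.4]
gripper_width: 0.346
grip_force: 0.0
[515.64427606 165.09296376 240.82521663] [-0.7162953  -0.56253432 -0.42851707]
```

View pics/c4.png

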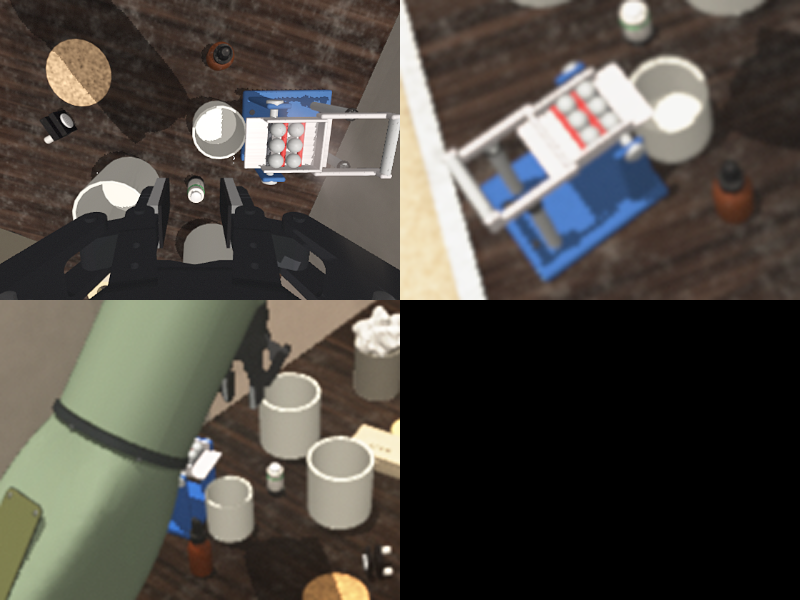

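The wrist view (half-panel pixels) has the rim at about (219,130), the spout edge at x≈246 spanning y 118–168, and the handle bar at x≈391 from y 114 to 177. All six balls are in place. I'll compute the offsets.

Run:
```python
from h import *
T=np.load("T4.npy");ex=np.array([np.cos(1.848),np.sin(1.848)]);ey=np.array([-ex[1],ex[0]])
P=lambda u,v,z:plane("wrist",u*1.4,v*1.4,z,T)[:2]
rim=[P(193,131,70),P(246,131,70),P(219,103,70),P(219,158,70)]
print("rim pts",np.round(rim,1));cup=np.array([515.4,164.6])+32.5*ex;print("cup by tool",cup)
im=cv2.imread("pics/w4.png");g=im.astype(int).min(2)
# spout edge from brightness in row bands
sp=P(246,143,110);print("spout",sp,"edge len",np.linalg.norm(P(246,118,110)-P(246,168,110)))
ha=P(391,145.5,127);print("handle",ha,"len",np.linalg.norm(P(391,114,127)-P(391,177,127)),"dist",np.linalg.norm(ha-sp), "ang",np.arctan2(*(ha-sp)[::-1]))
for n,p in(("cup",cup),("rim c",(rim[0]+rim[1])/2)):
    d=p-sp;print(n,"along ex",d@ex,"lateral",d@ey)
# side check
sd=cv2.imread("pics/d4.png")
m=lambda u,v,z:plane("side",130+u*.4,215+v*.4,z)[:2]
rs=[m(630,90,70) if 0 else None]
print("side rim L/R T/B",m(231,95,70),m(313,105,70),m(275,58,70),"spout",m(197,66,111),m(251,117,111))
print("handle side",(m(45,152,129)+m(88,222,129))/2)
```

```text
rim pts [[512.4 163.2]
 [494.5 226.1]
 [471.  183.9]
 [536.9 204.4]]
cup by tool [506.50581774 195.85929497]
spout [501.64656391 220.3357606 ] edge len 56.25546670525229
handle [460.41415099 359.63499932] len 68.10568840454158 dist 145.27349993287436 ang 1.8585783009266537
cup along ex -24.871881478521168 lateral 2.024655312439073
rim c along ex -25.206378003858223 lateral 5.273861520939795
side rim L/R T/B [514.72606801 222.61581364] [479.94290359 162.65456783] [533.16829548 177.10748225] spout [529.65013863 241.18281312] [470.7627852  215.57826525]
handle side [462.27790335 361.19845997]
```

The cup sits 25 mm in front of the spout edge and 2–5 mm off sideways, within tolerance. Next is the handle at (459.5,359), z 127.

```bash
python3 -m jog '0.6 0 15 0 0;0.55 0 45 0 0;0.55 0 80 0 0;0.55 0 115 0 0;0.55 1 150 0 0;0.55 1 180 0 0;0.55 1 198 0 0;0.55 1 202 0 0'
python3 - <<'E'
from h import *
s=r.read_state();y=R.from_quat(s["tool_rot"]).as_matrix();print(s["position"],np.arctan2(y[1,1],y[0,1]),s["gripper_width"],s["joint_positions"])
d=np.array([459.5,359,112])-s["position"];print("tool shift",y.T@d)
E
```

```text
time_s: 11.55
position: [458.5, 359.6, 237.3]
tool_rot: [-0.139, 0.99, -0.0, -0.0]
contact_force: [0.2, -0.3, -0.1]
gripper_width: 0.452
grip_force: 0.0
[458.46066132 359.58531044 237.34390962] 1.849428466835728 0.451786058836278 [-0.37025005  0.79239601 -0.74802443  1.4326104   0.56227977  1.13753354
  0.64276258]
tool shift [ -0.94060911  -0.85265771 125.34315586]
```

```bash
python3 -m jog '0.55 -1 -1 15 0;0.55 -1 -1 40 0;0.55 -1 -1 65 0;0.55 -1 -1 85 0;0.55 -1 -1 100 0;0.55 -1 -1 113 0;0.55 -1 -1 121 0;0.55 -1 -1 125 0'
python3 -m jog '0.65 0 0 0 0;0.75 0 0 0 0;0.8 0 0 0 0;0.85 0 0 0 0;0.9 0 0 0 0;1 0 0 0 0;1 0 0 0 0;1 0 0 0 0' 25
python3 - <<'E'
from h import *
s=r.read_state();print(s["contact_force"],s["position"]);w=r.camera("wrist");sd=r.camera("side")
cv2.imwrite("pics/w5.png",w[:,:,::-1])
cv2.imwrite("pics/c5.png",np.hstack([cv2.resize(w,(400,300)),cv2.resize(sd[215:335,130:290],(400,300),interpolation=cv2.INTER_CUBIC)])[:,:,::-1])
E
```

```text
time_s: 12.55
position: [460.4, 358.0, 112.6]
tool_rot: [-0.138, 0.99, 0.0, -0.0]
contact_force: [0.2, -0.0, 0.1]
gripper_width: 0.449
grip_force: 0.0
time_s: 13.55
position: [460.5, 358.1, 113.0]
tool_rot: [-0.138, 0.99, 0.0, 0.0]
contact_force: [0.3, -1.7, 5.4]
gripper_width: 0.106
grip_force: 24.6
[ 0.25010391 -1.7305989   5.43028559] [460.4690145  358.06305571 112.96282575]
```

View pics/c5.png

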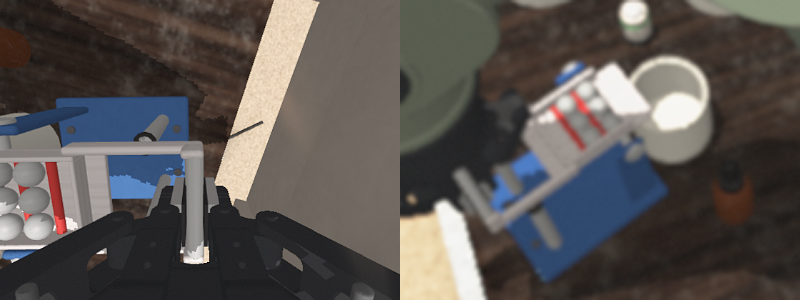

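The fingers hold the bar (opening 9 mm) and both rows of balls are in place. I'll lift slowly along the arc.

```bash
python3 -m jog '1 0 -0.7 -3.4 0;1 0 -2.5 -10.3 0;1 0 -5 -18 0;1 0 -8 -25.6 0;1 0 -11.6 -33 0;1 0 -15.7 -40.1 0;1 0 -18.9 -45 0;1 0 -21 -47.8 0'
python3 - <<'E'
from h import *
s=r.read_state();d=s["position"]-np.array([460.5,358.1,113]);print(d,s["contact_force"]);h=22+d[2];x=115+d[:2]@[-.275,.961];print("tilt from z",np.arcsin(h/117.1)-.189,"from atan",np.arctan2(h,x)-.189,"rad",np.hypot(h,x))
E
```

```text
time_s: 14.65
position: [466.1, 338.6, 161.6]
tool_rot: [-0.138, 0.99, 0.001, 0.0]
contact_force: [0.0, 7.0, 2.5]
gripper_width: 0.099
grip_force: 24.4
[  5.64876474 -19.50804881  48.6433022 ] [0.04026333 6.99481708 2.511502  ]
tilt from z 0.45859902948662573 from atan 0.45191979569519486 rad 118.14585876599176
```

```bash
python3 - <<'E'
from h import *
cv2.imwrite("pics/d6.png",r.camera("side")[:,:,::-1])
E
python3 -m jog '1 0 -1.5 -2.7 0;1 0 -2.9 -5.3 0;1 0 -4.8 -7.6 0;1 0 -6.8 -9.8 0;1 0 -8.7 -11.9 0;1 0 -10.8 -14 0;1 0 -12.5 -15.6 0;1 0 -14.2 -17.2 0'
cat > chk.py <<'E'
from h import *
import sys
s=r.read_state();d=s["position"]-np.array([460.5,358.1,113]);h=22+d[2];x=115+d[:2]@[-.275,.961];print("tilt z",np.arcsin(min(1,h/117.1))-.189,"atan",np.arctan2(h,x)-.189,"rad",np.hypot(h,x),s["contact_force"])
n=sys.argv[1];im=r.camera("side")[:,:,::-1];cv2.imwrite(f"pics/{n}.png",im)
a=cv2.imread("pics/d6.png").astype(int);dd=np.abs(im.astype(int)-a).max(2)
print("cup diff px",(dd[235:275,225:260]>30).sum())
print(im[235:272:3,226:258:3].mean(2).astype(int))
E
python3 chk.py d7
```

```text
time_s: 15.7
position: [470.2, 325.0, 178.7]
tool_rot: [-0.138, 0.99, 0.001, 0.001]
contact_force: [3.0, 7.2, 2.9]
gripper_width: 0.105
grip_force: 24.4
tilt z 0.6573044362102654 atan 0.6391878848897838 rad 119.02792098511628 [2.99749866 7.18516    2.89247782]
cup diff px 170
[[ 50  44  47  56  54  56  52  50  52  53  52]
 [ 43  84 143 184 191 169 101  56  49  49  50]
 [154 200 150 136 140 154 199 169  61  55  45]
 [162 185 169 131 136 140 142 180 171  49  45]
 [134 217 187 131 134 140 143 142 207  80  60]
 [120 142 156 200 144 138 142 142 176 126  55]
 [118 125 178 213 181 235 222 169 172 133  61]
 [116 136 160 163 194 205 239 241 219 100  43]
 [132 154 227 213 178 177 229 241 175  95  37]
 [125 157 242 242 213 135 160 172 120 100  34]
 [127 139 232 239 231 153 141 125 120 103  36]
 [121 129 135 140 137 132 129 126 120  98  37]
 [ 87 128 132 132 132 132 130 126 119  69  35]]
```

```bash
python3 -m jog '1 0 -0.8 -0.8 0;1 0 -1.7 -1.5 0;1 0 -2.6 -2.3 0;1 0 -3.5 -3.1 0;1 0 -3.5 -3.1 0;1 0 -3.5 -3.1 0;1 0 -3.5 -3.1 0;1 0 -3.5 -3.1 0'
python3 chk.py d8
python3 - <<'E'
import cv2,numpy as np
f=lambda n:cv2.resize(cv2.imread(f"pics/{n}.png")[225:290,165:265],(800,520),interpolation=cv2.INTER_CUBIC)
cv2.imwrite("pics/c8.png",f("d8"))
E
```

```text
time_s: 16.75
position: [471.1, 321.8, 181.9]
tool_rot: [-0.138, 0.99, 0.001, 0.001]
contact_force: [1.3, 7.8, 6.1]
gripper_width: 0.103
grip_force: 24.5
tilt z 0.6996238076493932 atan 0.6777855427008346 rad 119.24344922271185 [1.30049193 7.78820743 6.06437667]
cup diff px 99
[[ 51  46  48  55  54  57  52  51  51  53  51]
 [ 44  83 143 184 190 167 107  55  48  49  49]
 [155 200 150 135 140 150 200 170  62  56  43]
 [165 127 130 131 135 139 142 179 172  49  45]
 [120 126 130 131 134 140 142 142 206  84  59]
 [120 126 129 132 145 141 142 141 168 128  55]
 [118 125 132 156 218 183 187 164 160 137  61]
 [117 136 172 233 189 153 215 198 185 106  41]
 [126 154 226 242 234 229 193 166 142  95  36]
 [126 157 241 242 242 242 239 160 120 102  34]
 [124 143 234 238 236 215 159 125 120 103  34]
 [119 130 135 140 136 132 129 125 120  97  36]
 [ 87 129 131 132 132 131 129 126 120  71  35]]
```

View pics/c8.png

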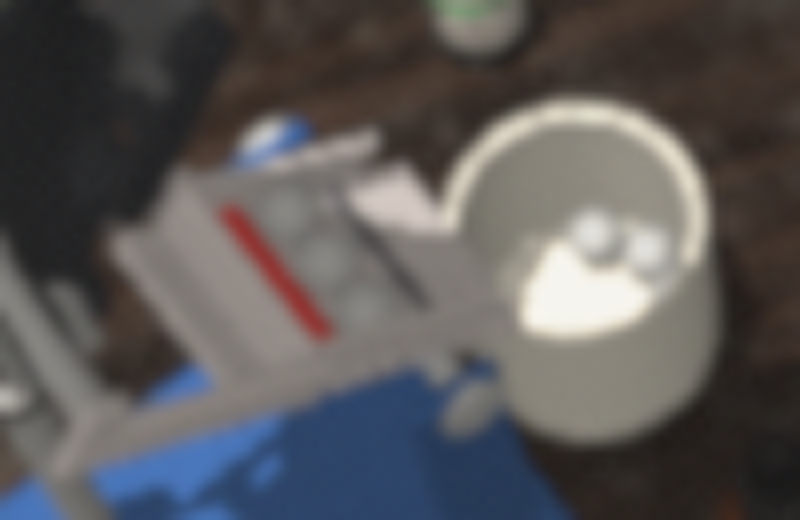

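Two balls show in the cup near (237,254) and (245,256). The tray shows a single row of three left: the rear red strip is visible behind them and the dark bead in front is empty. The third ball must be hidden by the near wall, which I'll check numerically later. Now I'll lower the tray.

```bash
python3 -m jog '1 0 1.7 1.5 0;1 0 5.2 4.7 0;1 0 10.2 9.7 0;1 0 14.8 15 0;1 0 19.1 20.5 0;1 0 23 26.3 0;1 0 26.6 32.3 0;1 0 29.9 38.6 0'
python3 -m jog '1 0 2.8 6.4 0;1 0 4.9 11.9 0;1 0 6.7 17.4 0;1 0 8 21.9 0;1 0 8.8 25.4 0;1 0 9.3 27.7 0;1 0 9 29 0;1 0 9 29 0'
python3 chk.py d9 | head -2
```

```text
time_s: 17.8
position: [462.9, 349.5, 141.8]
tool_rot: [-0.138, 0.99, -0.0, -0.0]
contact_force: [3.7, 1.7, 0.7]
gripper_width: 0.1
grip_force: 25.0
time_s: 18.8
position: [460.4, 358.1, 114.4]
tool_rot: [-0.138, 0.99, -0.0, 0.0]
contact_force: [-1.1, -6.9, 20.8]
gripper_width: 0.108
grip_force: 26.7
tilt z 0.01185815034272747 atan 0.011366537448304015 rad 117.38344341146569 [-1.09174781 -6.91028121 20.76227476]
cup diff px 115
```

```bash
python3 -m jog '1 0 0 -1 0;1 0 0 -1 0;0.9 0 0 -1 0;0.85 0 0 -1 0;0.75 0 0 -1 0;0.65 0 0 -1 0;0.55 0 0 -1 0;0.55 0 0 -1 0'
python3 -m jog '0.55 0 0 -4 0;0.55 0 0 -12 0;0.55 0 0 -25 0;0.55 0 0 -45 0;0.55 0 0 -70 0;0.55 0 0 -95 0;0.55 0 0 -115 0;0.55 0 0 -125 0'
python3 - <<'E'
from h import *
s=r.read_state();y=R.from_quat(s["tool_rot"]).as_matrix();print(s["position"],np.arctan2(y[1,1],y[0,1]))
print("to above cup wall",y.T@(np.array([515.4,164.6,241])-s["position"]))
E
```

```text
time_s: 19.85
position: [460.3, 358.3, 114.3]
tool_rot: [-0.138, 0.99, 0.0, -0.0]
contact_force: [0.9, -1.4, -0.6]
gripper_width: 0.451
grip_force: 0.0
time_s: 20.85
position: [460.4, 358.4, 240.9]
tool_rot: [-0.138, 0.99, 0.0, 0.001]
contact_force: [-0.5, 0.3, -1.0]
gripper_width: 0.447
grip_force: 0.0
[460.40310274 358.41376367 240.92009578] 1.8480044219101017
to above cup wall [ 1.43670058e-01 -2.01465530e+02 -2.43858323e-01]
```

```bash
python3 -m jog '0.6 0 -15 0 0;0.65 0 -45 0 0;0.65 0 -80 0 0;0.65 0 -115 0 0;0.65 0 -150 0 0;0.65 0 -180 0 0;0.65 0 -197 0 0;0.65 0 -201.5 0 0'
python3 -m jog '0.65 0 0 0 0;0.65 0 0 0 0;0.65 0 0 0 0;0.65 0 0 0 0;0.65 0 0 0 0;0.65 0 0 0 0;0.65 0 0 0 0;0.65 0 0 0 0'
python3 - <<'E'
from h import *
s=r.read_state();print(s["position"]);T=wristT(s);np.save("T10.npy",T)
im=r.camera("wrist")[:,:,::-1].copy();cv2.imwrite("pics/w10.png",im);cv2.imwrite("pics/d10.png",r.camera("side")[:,:,::-1])
g=cv2.cvtColor(im,cv2.COLOR_BGR2GRAY)
old=cv2.imread("pics/w4.png",0);
big=cv2.resize(g,None,fx=4,fy=4,interpolation=cv2.INTER_CUBIC)
for nm,(u0,u1,v0,v1) in {"cup":(268,346,140,222),"tray":(340,462,160,240)}.items():
    c=cv2.HoughCircles(cv2.GaussianBlur(big[v0*4:v1*4,u0*4:u1*4],(7,7),0),cv2.HOUGH_GRADIENT,1,26,param1=60,param2=18,minRadius=24 if nm=="tray" else 16,maxRadius=44 if nm=="tray" else 34)
    print(nm,None if c is None else np.round(c[0]/4+[u0,v0,0],1).tolist())
print("new cup");print(g[140:222:3,268:346:3])
E
```

```text
time_s: 21.85
position: [515.6, 163.5, 239.0]
tool_rot: [-0.138, 0.99, 0.0, -0.0]
contact_force: [0.3, -0.3, -0.3]
gripper_width: 0.353
grip_force: 0.0
time_s: 22.85
position: [515.5, 164.4, 239.3]
tool_rot: [-0.138, 0.99, 0.0, -0.0]
contact_force: [-0.5, -0.3, 0.6]
gripper_width: 0.352
grip_force: 0.0
[515.49339534 164.38686292 239.31799924]
cup [[290.1, 193.1, 6.7], [282.1, 180.1, 7.0], [284.6, 165.4, 7.0]]
tray [[412.9, 204.6, 10.9], [416.1, 183.1, 10.3], [412.1, 226.4, 9.7], [385.9, 229.4, 6.7]]
new cup
[[ 47  33  34  36  40  39  39  45  35  30  49  34  26  46  60  65  57  57
   63  77  62  58  57  27  36  71]
 [ 27  33  35  34  33  31  38  41  40 105 132 142 141 138  92  37  34  32
   33  32  36  33  37  33  42  70]
 [ 32  33  36  29  26  27  68 139 133 132 132 131 133 131 131 133 135  44
   33  33  33  33  35  31  40  70]
 [ 34  37  40  40  35 119 131 130 131 131 129 179 199 200 206 219 174 122
  112  36  40  32  30  29  39  71]
 [ 28  30  33  25 141 128 131 130 139 174 175 178 247 244 238 221 251 255
  255 209  34  38  34  32  43  73]
 [ 28  34  29 104 128 129 128 177 163 222 
[... 1765 characters left out ...]
31 131 130
  129 128 129 126 125 122 178  69]
 [ 55  54  64 255 117 129 129 130 132 132 132 133 133 133 134 131 131 130
  130 129 128 127 124 179  94  74]
 [ 55  51  64 186 254 125 133 131 131 132 132 131 132 133 132 132 131 132
  130 129 128 124 163 166  62  77]
 [ 60  55  59  36 252 255 121 131 134 131 133 132 133 133 132 132 131 130
  131 130 126 173 156  31  69  82]
 [ 66  57  46  49  45 200 255 129 129 131 132 133 132 132 134 133 130 131
  127 135 209 153  45  35  69  87]
 [ 85  62  57  49  48  41 132 255 254 176 127 130 131 132 130 130 122 134
  253 254 129  32  38  33  96 109]
 [ 72  70  67  63  61  54  45  41 122 251 255 255 245 221 242 255 255 254
  139  60  55  43  40  41 113 113]]
```

Numerically, there are three balls in the cup at (290,193), (282,180) and (285,165). Three remain behind the lip at u≈413. Now I'll regrasp the cup on the same wall.

```bash
python3 -m jog '0.65 0 0 30 0;0.65 0 0 65 0;0.65 0 0 100 0;0.65 0 0 125 0;0.65 0 0 148 0;0.65 0 0 168 0;0.65 0 0 186 0;0.65 0 0 202 0'
python3 -m jog '0.65 0 0 0 0;0.65 0 0 0 0;0.8 0 0 0 0;1 0 0 0 0;1 0 0 0 0;1 0 0 0 0;1 0 0 0 0;1 0 0 0 0' 55
python3 -m jog '1 0 0 -2 0;1 0 0 -5 0;1 0 0 -6 0;1 0 -6 -6 0;1 0 -18 -6 0;1 0 -32 -6 0;1 0 -46 -6 0;1 0 -58 -6 0'
```

```text
time_s: 23.95
position: [515.5, 164.4, 36.5]
tool_rot: [-0.138, 0.99, 0.0, 0.0]
contact_force: [3.0, -13.0, 15.8]
gripper_width: 0.349
grip_force: 0.0
time_s: 24.95
position: [515.7, 164.6, 37.8]
tool_rot: [-0.138, 0.99, 0.0, 0.0]
contact_force: [-1.2, 0.3, 5.4]
gripper_width: 0.062
grip_force: 51.3
time_s: 25.95
position: [531.6, 107.4, 43.3]
tool_rot: [-0.138, 0.99, -0.0, -0.0]
contact_force: [-0.5, 0.2, -2.0]
gripper_width: 0.057
grip_force: 51.0
```

Force rose briefly on the way down, so I'll check the tray, balls and bystanders once the cup is lifted clear.

```bash
python3 -m jog '1 0 -6 0 0;1 0 -16 -5 0;1 0 -22 -15 0;1 0 -22 -30 0;1 0 -22 -45 0;1 0 -22 -58 0;1 0 -22 -64 0;1 0 -22 -64 0'
python3 - <<'E'
from h import *
s=r.read_state();y=R.from_quat(s["tool_rot"]).as_matrix();ya=y[:2,1];print(s["position"],s["contact_force"],ya)
w=r.camera("wrist")[:,:,::-1].copy();cv2.imwrite("pics/w11.png",w);im=r.camera("side")[:,:,::-1].copy();cv2.imwrite("pics/d11.png",im)
a=cv2.imread("pics/d10.png").astype(int)
dd=np.abs(im.astype(int)-a).max(2)>40
for nm,(u0,u1,v0,v1) in dict(tray=(150,222,235,330),spout=(216,234,238,262),bottle=(252,276,275,308),obj=(215,232,210,234)).items(): print(nm,dd[v0:v1,u0:u1].sum())
hsv=cv2.cvtColor(im,cv2.COLOR_BGR2HSV);a0=cv2.cvtColor(cv2.imread("pics/d10.png"),cv2.COLOR_BGR2HSV)
for h in(a0,hsv):
    m=cv2.inRange(h,(0,130,110),(8,255,255))[235:290,170:225];v,u=np.nonzero(m);print("red",len(u),u.mean()+170,v.mean()+235)
g=cv2.resize(cv2.cvtColor(im,cv2.COLOR_BGR2GRAY),None,fx=1,fy=1)
# cup in wrist view
gw=cv2.cvtColor(w,cv2.COLOR_BGR2GRAY);big=cv2.resize(gw,None,fx=3,fy=3,interpolation=cv2.INTER_CUBIC)[450:1260,750:1500]
c=cv2.HoughCircles(cv2.GaussianBlur(big,(7,7),0),cv2.HOUGH_GRADIENT,1,26,param1=60,param2=22,minRadius=20,maxRadius=50);print(None if c is None else np.round(c[0]/3+[250,150,0],1).tolist())
pad=np.array([489,-12.0]);print("pad tool target",pad-32.5*ya/np.linalg.norm(ya))
print("shift",y.T@(np.r_[pad-32.5*ya/np.linalg.norm(ya),100]-s["position"]))
for n in("d4.png","d10.png","d11.png"):
    h=cv2.cvtColor(cv2.imread("pics/"+n),cv2.COLOR_BGR2HSV);m=cv2.inRange(h,(8,80,60),(25,255,255))[215:265,300:355]
    v,u=np.nonzero(m);print(n,len(u),plane("side",(u.min()+u.max())/2+300,(v.min()+v.max())/2+215,3))
E
```

```text
time_s: 26.95
position: [537.4, 87.5, 107.6]
tool_rot: [-0.138, 0.99, 0.0, 0.0]
contact_force: [-0.4, 0.1, -2.0]
gripper_width: 0.055
grip_force: 51.1
[537.44345658  87.50020463 107.57456229] [-0.37238134  0.05146319 -2.01448868] [-0.27370591  0.96181343]
tray 0
spout 179
bottle 0
obj 0
red 38 198.6315789473684 263.9473684210526
red 37 198.97297297297297 263.94594594594594
None
pad tool target [497.8954422  -43.25893645]
shift [  73.83007706 -114.94119148    7.55080361]
d4.png 1373 [492.32247859 -20.45559203   3.        ]
d10.png 1369 [492.32247859 -20.45559203   3.        ]
d11.png 1301 [487.12372655 -12.90239781   3.        ]
```

The tray and bystanders are unchanged, and the held weight is up by about three balls. On to the pad, refining its centre from the earlier wrist picture.

```bash
python3 -m jog '1 3 -5 0 0;1 11 -18 0 0;1 24 -37 0 0;1 38 -58 0 0;1 52 -80 0 0;1 64 -99 0 0;1 72 -111 0 0;1 74 -115 0 0'
python3 - <<'E'
from h import *
s=r.read_state();y=R.from_quat(s["tool_rot"]).as_matrix();ya=y[:2,1]
for n,t in(("w4","T4"),("w10","T10")):
    h=cv2.cvtColor(cv2.imread(f"pics/{n}.png"),cv2.COLOR_BGR2HSV);T=np.load(t+".npy")
    m=cv2.inRange(h,(8,70,60),(28,255,255))[40:170,40:180];c=max(cv2.findContours(m,0,1)[0],key=cv2.contourArea);c=cv2.convexHull(c)
    pts=np.array([plane("wrist",p[0][0]+40,p[0][1]+40,3,T)[:2] for p in c],np.float32);(cx,cy),rr=cv2.minEnclosingCircle(pts);print(n,cx,cy,rr)
h=cv2.cvtColor(cv2.imread("pics/side0.png"),cv2.COLOR_BGR2HSV);m=cv2.inRange(h,(8,100,120),(25,255,255))[215:265,300:355]
c=max(cv2.findContours(m,0,1)[0],key=cv2.contourArea);pts=np.array([plane("side",p[0][0]+300,p[0][1]+215,3)[:2] for p in cv2.convexHull(c)],np.float32);print("side",cv2.minEnclosingCircle(pts))
print("cup now",s["position"][:2]+32.5*ya,s["position"],"tool axes",y[:2,0],ya)
E
```

```text
time_s: 28.05
position: [497.4, -44.3, 107.3]
tool_rot: [-0.138, 0.99, -0.0, -0.0]
contact_force: [0.2, -0.2, -1.1]
gripper_width: 0.053
grip_force: 51.1
w4 501.04827880859375 -25.03196144104004 63.71379852294922
w10 499.9854736328125 -24.783193588256836 62.702850341796875
side ((490.13275146484375, -10.827582359313965), 48.42634201049805)
cup now [488.51761468 -13.01669454] [497.38018144 -44.28496776 107.28047524] tool axes [-0.96210069 -0.27269436] [-0.27269436  0.96210071]
```

```bash
python3 -m jog '1 0 1 8 0;1 0 1 20 0;1 0 1 34 0;1 0 1 46 0;1 0 1 55 0;1 0 1 61 0;1 0 1 64.5 0;1 0 1 66 0'
python3 -m jog '1 0 0 0 0;1 0 0 0 0;1 0 0 0 0;1 0 0 0 0;1 0 0 0 0;1 0 0 0 0;1 0 0 0 0;1 0 0 0 0'
```

```text
time_s: 29.05
position: [497.5, -42.4, 41.3]
tool_rot: [-0.138, 0.99, 0.0, 0.0]
contact_force: [0.4, 0.6, -1.3]
gripper_width: 0.053
grip_force: 51.1
time_s: 30.05
position: [497.4, -42.4, 41.3]
tool_rot: [-0.138, 0.99, 0.0, -0.0]
contact_force: [0.6, -0.6, -1.0]
gripper_width: 0.054
grip_force: 51.1
```

Not yet touching, at about 0.5 mm. I'll lower a little more, release and rise.

```bash
python3 -m jog '1 0 0 0.4 0;1 0 0 0.8 0;1 0 0 0.8 0;0.9 0 0 0.8 0;0.85 0 0 0.8 0;0.75 0 0 0.8 0;0.65 0 0 0.8 0;0.65 0 0 0.8 0'
python3 -m jog '0.65 0 0 -4 0;0.65 0 0 -14 0;0.65 0 0 -30 0;0.65 0 0 -60 0;0.65 0 0 -95 0;0.65 0 0 -135 0;0.65 0 0 -170 0;0.65 0 0 -190 0'
python3 -m jog '0.65 0 0 0 0;0.65 0 0 0 0;0.65 0 0 0 0;0.65 0 0 0 0;0.65 0 0 0 0;0.65 0 0 0 0;0.65 0 0 0 0;0.65 0 0 0 0'
python3 - <<'E'
from h import *
s=r.read_state();T=wristT(s);w=r.camera("wrist")[:,:,::-1].copy();sd=r.camera("side")[:,:,::-1].copy();cv2.imwrite("pics/w12.png",w);cv2.imwrite("pics/d12.png",sd)
c=np.array([488.6,-11.3]);print("rim px",proj("wrist",[*c,73],T));
pt=np.array(proj("wrist",[*c,73],T)).astype(int)
g=cv2.cvtColor(w,cv2.COLOR_BGR2GRAY);u0,v0=pt-52;sub=cv2.resize(g[max(v0,0):v0+104,u0:u0+104],None,fx=4,fy=4,interpolation=cv2.INTER_CUBIC);sub=cv2.GaussianBlur(sub,(7,7),0)
k=cv2.HoughCircles(sub,cv2.HOUGH_GRADIENT,1,26,param1=60,param2=18,minRadius=18,maxRadius=36);print("balls",None if k is None else np.round(k[0]/4+[u0,max(v0,0),0],1).tolist())
k=cv2.HoughCircles(sub,cv2.HOUGH_GRADIENT,1,60,param1=80,param2=40,minRadius=130,maxRadius=200)
if k is not None:
    for q in k[0][:3]: p=q/4+[u0,max(v0,0),0];print("rim",p,plane("wrist",p[0],p[1],73,T))
# cork visible ring and bystanders
h=cv2.cvtColor(w,cv2.COLOR_BGR2HSV);m=cv2.inRange(h,(8,80,60),(28,255,255));n,l,st,ce=cv2.connectedComponentsWithStats(m)
for i in range(1,n):
    if st[i,4]>150: x,y,ww,hh=st[i,:4];print("cork box",st[i],[np.round(plane("wrist",*q,3,T)[:2],1).tolist() for q in((x,y+hh/2),(x+ww,y+hh/2),(x+ww/2,y),(x+ww/2,y+hh))])
a=cv2.imread("pics/d4.png").astype(int);dd=np.abs(sd.astype(int)-a).max(2)>40
for nm,(u0,u1,v0,v1) in dict(bottle=(252,276,275,308),obj=(215,232,210,234),handle=(145,200,262,310)).items(): print(nm,dd[v0:v1,u0:u1].sum())
b=cv2.imread("pics/side0.png").astype(int);dd=np.abs(sd.astype(int)-b).max(2)>40
print("mount",dd[192:220,306:328].sum(),"vialW",dd[176:196,378:387].sum(),"vialB",dd[194:216,420:434].sum())
E
```

```text
time_s: 31.05
position: [497.4, -42.4, 40.5]
tool_rot: [-0.138, 0.99, 0.0, -0.0]
contact_force: [-0.5, -0.7, -0.6]
gripper_width: 0.352
grip_force: 0.0
time_s: 32.05
position: [497.3, -42.2, 233.2]
tool_rot: [-0.138, 0.99, 0.0, 0.001]
contact_force: [-0.2, 0.5, 0.1]
gripper_width: 0.35
grip_force: 0.0
time_s: 33.05
position: [497.4, -42.4, 230.5]
tool_rot: [-0.138, 0.99, 0.0, 0.0]
contact_force: [-0.6, 1.1, -0.4]
gripper_width: 0.351
grip_force: 0.0
rim px [309.42193198 191.35778055]
balls [[300.6, 220.9, 7.1]]
cork box [   0    0   56  205 4104] [[499.2, -319.1], [484.2, -266.2], [400.4, -302.2], [596.8, -281.7]]
cork box [191   0  45  15 279] [[365.6, -156.9], [354.2, -117.0], [353.9, -138.4], [366.0, -135.5]]
cork box [383   0  38  14 184] [[316.7, 13.4], [307.1, 47.1], [306.5, 28.1], [317.4, 32.4]]
cork box [ 55  33  40  47 652] [[442.2, -272.4], [431.7, -235.7], [416.4, -256.9], [458.1, -251.1]]
cork box [537  58  23  26 175] [[328.4, 175.4], [322.3, 196.7], [314.8, 180.7], [336.2, 191.6]]
cork box [ 52  84  38  44 729] [[488.6, -269.6], [478.3, -233.6], [462.9, -254.4], [504.7, -248.7]]
cork box [ 477  142   62   41 1646] [[425.6, 156.4], [408.2, 217.6], [397.9, 177.9], [436.5, 196.3]]
cork box [ 99 175  30  26 421] [[558.0, -212.3], [549.5, -182.2], [540.1, -199.5], [567.6, -195.0]]
cork box [153 196  32  26 371] [[565.0, -153.8], [555.7, -121.1], [546.5, -140.3], [574.5, -134.5]]
cork box [ 121  215   82   55 1068] [[611.7, -180.0], [587.3, -94.3], [568.9, -143.3], [631.4, -130.7]]
cork box [138 284  38  23 409] [[669.7, -150.7], [657.9, -109.3], [649.7, -132.7], [678.1, -127.1]]
bottle 0
obj 0
handle 0
mount 90 vialW 1 vialB 0
```

```bash
python3 -m jog '0.65 10 -20 0 0;0.65 25 -45 0 0;0.65 40 -75 0 0;0.65 60 -105 0 0;0.65 80 -130 0 0;0.65 95 -150 0 0;0.65 100 -160 0 0;0.65 100 -160 0 0'
python3 - <<'E'
from h import *
s=r.read_state();T=wristT(s);w=r.camera("wrist")[:,:,::-1].copy();sd=r.camera("side")[:,:,::-1].copy();sc=r.camera("scene")[:,:,::-1].copy();cv2.imwrite("pics/w13.png",w);cv2.imwrite("pics/d13.png",sd);cv2.imwrite("pics/s13.png",sc)
b=cv2.imread("pics/side0.png").astype(int);dd=np.abs(sd.astype(int)-b).max(2)>50
print("mount",dd[192:220,306:328].sum(),"vialW",dd[176:196,378:387].sum(),"vialB",dd[194:216,420:434].sum())
best=min(((np.abs(sd[194+j:214+j,308+i:324+i].astype(int)-b[194:214,308:324]).mean(),i,j) for i in range(-3,4) for j in range(-3,4)));print("mount best shift",best)
for z,t in((73,"rim"),(3,"base")): print(t,proj("side",[488.6,-11.3,z]),proj("wrist",[488.6,-11.3,z],T))
u,v=proj("side",[488.6,-11.3,73]).astype(int);print(sd[v-22:v+40:2,u-24:u+26:2].mean(2).astype(int))
h=cv2.cvtColor(sd,cv2.COLOR_BGR2HSV);m=cv2.inRange(h,(8,80,60),(25,255,255))[215:270,295:360];print("cork left",(m>0).sum())
for row in m[::2,::2]: print(''.join('#' if q else '.' for q in row))
E
```

```text
time_s: 34.15
position: [445.2, -223.7, 230.5]
tool_rot: [-0.138, 0.99, 0.0, 0.0]
contact_force: [-0.4, 0.7, 0.2]
gripper_width: 0.349
grip_force: 0.0
mount 88 vialW 0 vialB 0
mount best shift (np.float64(3.078125), 0, 0)
rim [329.26068385 224.64326733] [480.54012157 297.18186471]
base [326.59166565 239.20741773] [445.26009665 265.65256209]
[[ 61  63  58  40  34  37  40  43  44  50  64  72  74  76  70  61  55  55
   57  56  52  53  53  52  54]
 [ 60  57  48  40  35  31  33  37  41  44  79  73  62  61  64  64  56  56
   57  59  54  52  52  55  51]
 [ 58  58  41  39  40  40  39  33  34  38  68  56  50  53  54  56  51  55
   56  54  48  48  50  56  52]
 [ 52  54  35  65  95  78  44  42  41  32  40  47  50  52  51  49  49  51
   54  53  48  50  50  49  54]
 [ 56  53  53 151 211 193 129  46  36  42  51  71  76  74  60  48  50  50
   48  48  44  46  50  50  57]
 [ 55  49  53 126 164 184 180  97  83 135 180 185 188 197 177 125  80  50
   45  46  47  49  52  57  60]
 [ 54  50  49  75 121 140 148 170 199 200 186 176 176 188 198 221 196 116
   59  53  55  57  58  61  62]
 [ 56  52  61  65  66 
[... 2764 characters left out ...]
....................
......####.......................
......####......................#
.....####................##......
.....####...............###......
...######...............###......
.########...............###......
##########..............###......
####..####.............###.......
#.....#####............###...#...
.......#####..........####...##..
........######......#####........
.........###############.........
..........#############..........
............##########...........
................###..............
................#................
.................................
...........................##....
..........................###....
.........................#.......
```

The cup is upright and centred on the cork, with the balls inside. The mount, vials, bottle, objective and tray handle are unmoved, and the arm is clear.

```bash
python3 -c "
from station import r
print(r.hand_in())"
```

```text
the job is handed in; nothing more can be done
None
```

The job is handed in at about 34 s of the 72 s allowed: the cup with its three balls stands on the cork pad, within about 3 mm of its middle. The back row is still in the tray, the tray is level, and nothing else appears to have moved.

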